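# Stack the bakery's roll crates in a zigzag to air

### The arm

A 6-joint arm with a two-finger parallel gripper is mounted at the origin on the work surface. World frame = base frame: x ahead of the robot, y to its left, z up, the work surface at z = 0. Lengths are in m, angles in rad, forces in N, time in s.
With the tool pointing down it reaches from about 0.2 to 0.875 m from the base axis. Payload 3.4 kg.
Tool frame: the origin (TCP) lies at the very end of the fingers, on their centre line; the grasp point (between the pads) lies 19 mm behind it (bot.hold_point_z is the z of the grasp point in the tool frame, in m); z points along the fingers, y is the line along which they close (so a half turn about z gives the same grasp; the last joint's range is limited). The gripper opens to 94 mm and grips with 3 to 60 N. Pads are 16 mm wide; open, the fingers measure 119 mm over their backs; the gripper's body (75 mm by 177 mm) begins 78 mm behind the grasp point.
Start: joints at [1.115, 0.276, 1.505, -0, 1.361, -0.121], TCP at [0.189, 0.543, 0.205] pointing down, gripper open.
Joint ranges: [-2.89, 2.89], [-0.75, 2.08], [0.22, 2.7], [-1.18, 4.32], [0.11, 2.71], [-2.7, 2.7]. Speed limits (rad/s): [2.57, 2.57, 3.14, 3.14, 3.14, 3.14].

### API

Orientations are given as a rotation vector (axis times angle).
In Python, from bench import bot gives the robot as it stands. Calls block until the motion is done:
- bot.move_to(position, orientation): joint-space move of the TCP to a pose.
- bot.move_l(position, max_speed=0.15, ori=None): straight line of the TCP; ori=None keeps the orientation; max_speed is the mean speed in m/s.
- bot.movej(angles): joint-space move.
- bot.move_gripper(opening, effort=None): opening from 0.0 (shut) to 1.0 (fully open); effort is the grip in N (None keeps the last); returns when the fingers have stopped.
- bot.pause(seconds).
- bot.ik(position, orientation): joint angles nearest the present ones, or None.
- bot.capture(name): name is "side" or "top" or "wrist"; returns (picture, depth): 400x640x3 uint8, red, green, blue; 400x640 float32, m along the optical axis (not along the pixel's ray), 0 where there is no reading.
- bot.camera_info(name): a dict with "fovy" (degrees; the focal length in pixels is half the picture's height over the tangent of half this angle, whatever the lens; pixels are square), "cx", "cy" (the principal point, pixels), "pose" (4x4, takes a point from camera to world coordinates). Camera axes: x right, y down, z forward; pixel columns grow to the right and rows downward; lengths in m; the calibration is good to about 2 mm. A picture is of the moment at which its call begins: read the wrist's pose just before it. camera_info takes no time and is no camera call; for the wrist camera it gives the pose at the moment of the call.
A pose or a line that the arm cannot do raises bot.IKError and nothing moves.
- bot.job_done(): hands the job in; it is judged then, once.
Readings, each from a call of its own:
- bot.get_time(): time.
- bot.get_joints(): joint angles.
- bot.get_joint_velocities(): joint speeds.
- bot.get_joint_torque(): joint torques, N m.
- bot.get_ee_pos(): TCP position.
- bot.get_eef_rot(): TCP orientation.
- bot.get_contact_force(): force on the tool from outside, world axes, zero at the start.
- bot.get_ft_torque(): the same for the moment, N m.
- bot.get_grip_width(): opening from 0.0 (shut) to 1.0 (fully open).
- bot.get_grasp_force(): force on a finger pad.
Only numpy, scipy, OpenCV 4.12 (cv2) and the standard library are available. Lean on these libraries where they do the work, as an engineer would, in place of code of your own. Each camera call takes 0.05 s, during which the arm holds its last target. There are 200 camera calls.

### The job

Swing both flaps of the carton well open, past upright so that they lean outward, then take out every little plywood crate and pile them all upright in one stack on the wooden stand, each with its foot inside the rim of the one below. For airing, stagger the stack lengthwise: shift the first crate about 2 cm along to either end of the stand, set the second about 2 cm back so that it is square over the stand again, the third out like the first, and so on. Finally fold both flaps of the empty carton down shut again, set the loose plywood lid on top of the stack, its foot in the top crate and shifted in its turn like one more crate, and leave the bread, tools and other things on the bench alone.

Things in the scene. Friction and masses are not known exactly. Their poses are not given: they have to be found in the camera images.
- stand: fixed wooden stand, bottom of the stack, left or right on the bench: plinth 190 (x) x 100 (y) x 12 bearing an open tray 140 (x) x 60 (y), walls 6 (inside 128 x 48), inner floor at 17, rim at 50, no grip wall. Origin: centre of the underside, on the bench; x lengthwise, z up. The first crate, seated with its foot inside this rim, has its origin 44 above the stand's origin
- carton: fixed open cardboard carton with the crates, left or right on the bench: outside 176 (x) x 308 (y) x 75 high, walls and floor 4 thick. Origin: centre of the underside; z up. Two hinged flaps along its long top edges meet over its middle
- flap_near (a joint): angle of the flap on the carton's -x top edge (hinge line at carton x = -86, z = 75, along y): 0 shut flat over the mouth, pi/2 upright, grows as the free edge swings up and outward, stop at 2.2. Panel 82 from hinge to free edge, 300 along the hinge, 4 thick. Weak crease friction (0.05 N m): it stays where left. Starts half up, 0.6 to 1.0
- flap_far (a joint): the same for the flap hinged along the carton's +x top edge (hinge line at carton x = +86, z = 75); its free edge swings up and outward to +x.
- loaf_a: flat round rye loaf, 100 across, 36 high; loose on the bench, to be left alone. Origin: its middle, at or near the underside.
- loaf_b: flat dark rye loaf, 90 across, 34 high; loose on the bench, to be left alone. Origin: its middle, at or near the underside.
- scraper: flat steel dough scraper with a round wooden grip, 105 x 100, 16 high; loose on the bench, to be left alone. Origin: its middle, at or near the underside.
- pin: wooden rolling pin, 44 thick, lying; loose on the bench, to be left alone. Origin: its middle, at or near the underside.
- brush: hand brush lying between robot and work area; loose on the bench, to be left alone. Origin: its middle, at or near the underside.
- flour_jar: glass jar, 70 across, 110 high; loose on the bench, to be left alone. Origin: its middle, at or near the underside.
- mug: white mug, 76 across, 85 high; loose on the bench, to be left alone. Origin: its middle, at or near the underside.
- lid: loose plywood lid lying right way up on the bench between stand and carton: board 140 (x) x 60 (y) x 8 over a centred foot 84 x 40 x 6 like a crate's, and on the board a grip bar 10 thick (x) x 40 (y), from 14 to 40 high, across its middle, to be pinched from above along x. Origin: centre of the foot's underside, z up. 0.12 kg, half-turn symmetric. It seats in a rim as a crate does
- crate1: plywood crate, upright in the carton, long side along carton x. Body 140 (x) x 60 (y), walls 6; centred solid foot 84 x 40 x 6 below. Origin: centre of foot's underside, z up. Heights: body's underside 6, inner floor 11, rim 46. Grip wall 10 thick (x) across the middle at x = 0, top at 37, for pinching from above along x, a finger in each of the two empty bays (59 x 48). 0.14 kg, half-turn symmetric
- crate2: crate exactly like crate1; two to four of the crates are present, in any of four places side by side along carton y (74 apart), the absent ones have no pose
- crate3: crate like crate1. In a stack a crate's foot drops 6 deep inside the rim below, with 4 play each way in y and up to 22 each way in x before it meets an end wall; its body's underside rests on the rim, so its origin is 40 above that of the crate below
- crate4: crate exactly like crate1 (may be absent)
- odd_a1 (a point): where the origin of the crate or lid on level 1 belongs if odd levels are shifted to the stand's +x end: 21 from its centre, 44 above its origin
- odd_a3 (a point): where the origin of the crate or lid on level 3 belongs if odd levels are shifted to the stand's +x end: 21 from its centre, 124 above its origin
- odd_a5 (a point): where the origin of the crate or lid on level 5 belongs if odd levels are shifted to the stand's +x end: 21 from its centre, 204 above its origin
- odd_b1 (a point): where the origin of the crate or lid on level 1 belongs if odd levels are shifted to the stand's -x end: 21 from its centre, 44 above its origin
- odd_b3 (a point): where the origin of the crate or lid on level 3 belongs if odd levels are shifted to the stand's -x end: 21 from its centre, 124 above its origin
- odd_b5 (a point): where the origin of the crate or lid on level 5 belongs if odd levels are shifted to the stand's -x end: 21 from its centre, 204 above its origin
- even2 (a point): where the origin of the crate or lid on level 2 belongs: over the stand's centre, 84 above its origin
- even4 (a point): where the origin of the crate or lid on level 4 belongs: over the stand's centre, 164 above its origin
Not all that is in view belongs to the job. What is shaped like the crate3 but red is not meant.

How it is judged:
On the way, in this order (a step that is already met when the one before it is completed fails the run):
1. both flaps are swung open past upright (over 1.7 rad) (value of joint each of flap_near, flap_far above 1.7 rad), for 0.2 s.
2. every crate is seated in the staggered stack on the stand ((((distance between crate1 and odd_a1 below 0.01 m or distance between crate1 and even2 below 0.01 m or distance between crate1 and odd_a3 below 0.01 m or distance between crate1 and even4 below 0.01 m) and (distance between crate2 and odd_a1 below 0.01 m or distance between crate2 and even2 below 0.01 m or distance between crate2 and odd_a3 below 0.01 m or distance between crate2 and even4 below 0.01 m) and (distance between crate3 and odd_a1 below 0.01 m or distance between crate3 and even2 below 0.01 m or distance between crate3 and odd_a3 below 0.01 m or distance between crate3 and even4 below 0.01 m) and (distance between crate4 and odd_a1 below 0.01 m or distance between crate4 and even2 below 0.01 m or distance between crate4 and odd_a3 below 0.01 m or distance between crate4 and even4 below 0.01 m)) or ((distance between crate1 and odd_b1 below 0.01 m or distance between crate1 and even2 below 0.01 m or distance between crate1 and odd_b3 below 0.01 m or distance between crate1 and even4 below 0.01 m) and (distance between crate2 and odd_b1 below 0.01 m or distance between crate2 and even2 below 0.01 m or distance between crate2 and odd_b3 below 0.01 m or distance between crate2 and even4 below 0.01 m) and (distance between crate3 and odd_b1 below 0.01 m or distance between crate3 and even2 below 0.01 m or distance between crate3 and odd_b3 below 0.01 m or distance between crate3 and even4 below 0.01 m) and (distance between crate4 and odd_b1 below 0.01 m or distance between crate4 and even2 below 0.01 m or distance between crate4 and odd_b3 below 0.01 m or distance between crate4 and even4 below 0.01 m))) and angle between each of crate1, crate2, crate3, crate4's own z axis and vertical below 0.035 rad and angle between the x axis of each of crate1, crate2, crate3, crate4 and the x axis of stand, either way round below 0.15 rad), for 0.2 s.
At the end, for the whole second after the job is handed in: every crate (and the lid on top) within 10 mm of a place of the staggered stack (odd levels all shifted to one end, even levels over the stand's middle), upright within 0.035 rad, along the stand within 0.15 rad, at rest; both flaps shut to under 0.25 rad ((((distance between crate1 and odd_a1 below 0.01 m or distance between crate1 and even2 below 0.01 m or distance between crate1 and odd_a3 below 0.01 m or distance between crate1 and even4 below 0.01 m) and (distance between crate2 and odd_a1 below 0.01 m or distance between crate2 and even2 below 0.01 m or distance between crate2 and odd_a3 below 0.01 m or distance between crate2 and even4 below 0.01 m) and (distance between crate3 and odd_a1 below 0.01 m or distance between crate3 and even2 below 0.01 m or distance between crate3 and odd_a3 below 0.01 m or distance between crate3 and even4 below 0.01 m) and (distance between crate4 and odd_a1 below 0.01 m or distance between crate4 and even2 below 0.01 m or distance between crate4 and odd_a3 below 0.01 m or distance between crate4 and even4 below 0.01 m) and (distance between lid and odd_a3 below 0.01 m or distance between lid and even4 below 0.01 m or distance between lid and odd_a5 below 0.01 m)) or ((distance between crate1 and odd_b1 below 0.01 m or distance between crate1 and even2 below 0.01 m or distance between crate1 and odd_b3 below 0.01 m or distance between crate1 and even4 below 0.01 m) and (distance between crate2 and odd_b1 below 0.01 m or distance between crate2 and even2 below 0.01 m or distance between crate2 and odd_b3 below 0.01 m or distance between crate2 and even4 below 0.01 m) and (distance between crate3 and odd_b1 below 0.01 m or distance between crate3 and even2 below 0.01 m or distance between crate3 and odd_b3 below 0.01 m or distance between crate3 and even4 below 0.01 m) and (distance between crate4 and odd_b1 below 0.01 m or distance between crate4 and even2 below 0.01 m or distance between crate4 and odd_b3 below 0.01 m or distance between crate4 and even4 below 0.01 m) and (distance between lid and odd_b3 below 0.01 m or distance between lid and even4 below 0.01 m or distance between lid and odd_b5 below 0.01 m))) and angle between each of crate1, crate2, crate3, crate4, lid's own z axis and vertical below 0.035 rad and angle between the x axis of each of crate1, crate2, crate3, crate4, lid and the x axis of stand, either way round below 0.15 rad and value of joint each of flap_near, flap_far below 0.25 rad and linear speed of each of crate1, crate2, crate3, crate4, lid below 0.02 m/s); the robot touches nothing.
It fails at once if a loaf, tool or other thing on the bench is pushed more than 6 cm from its place (distance of any of loaf_a, loaf_b, scraper, pin, brush, flour_jar, mug from where it was at the start of the episode above 0.06 m).
Of crate1, crate2, crate3, crate4 only 2 to 4 are there at a start; the rules pass over those that are not, and their reading is None.
At some moment in a run one of lid may be knocked a few centimetres aside while the robot is not near it.
Once in a run the grip may slacken for a moment while it holds something.
It also fails if it takes over 210 s, if anything falls off the work surface, if the arm or the gripper's body presses on something with over 40 N, if the wrist force passes 120 N, or if a joint passes its speed limit or range.

## Working session

There is one attempt and no reset: what is moved stays moved. The work goes in short steps, each a Python script; the robot and the scene stay as the last script left them, time stands still between calls to the robot, and variables do not carry over. Pictures are saved under pics/ and viewed, at most 14 in all, crops included, and the job is handed in when it is done.

```bash
ls; mkdir -p pics
python3 - <<'E'
from bench import bot
import numpy as np, cv2
for n in ("top","side"):
    im,d=bot.capture(n); ci=bot.camera_info(n)
    cv2.imwrite(f"pics/{n}0.png",im[:,:,::-1]); np.savez(f"{n}0.npz",im=im,d=d,pose=ci["pose"])
    print(n,ci)
print(bot.get_time(),bot.get_eef_rot(),bot.hold_point_z)
E
```

```text
pics
top {'fovy': 47.570352884323256, 'cx': 321.7329146798241, 'cy': 198.27854866968624, 'pose': array([[-0.01529515, -0.98126311,  0.19206448,  0.24408299],
       [-0.99963606,  0.01927566,  0.0188734 , -0.01298152],
       [-0.02222194, -0.19170591, -0.98120081,  1.45173896],
       [ 0.        ,  0.        ,  0.        ,  1.        ]])}
side {'fovy': 54.198655921091756, 'cx': 316.9233096712889, 'cy': 201.50787128280263, 'pose': array([[-0.99781891, -0.05214507,  0.04047602,  0.447667  ],
       [-0.06382184,  0.60549478, -0.7932861 ,  1.10419553],
       [ 0.01685794, -0.79413913, -0.60750214,  1.00427976],
       [ 0.        ,  0.        ,  0.        ,  1.        ]])}
0.1 [-5.23406106e-01 -3.09724428e+00  2.48537187e-03] -0.0188
```

View pics/top0.png

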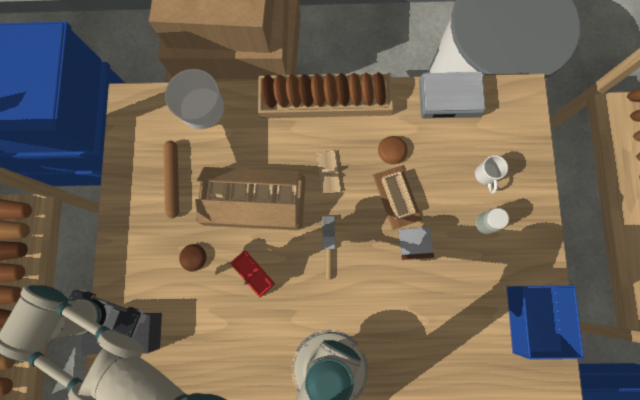

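View pics/side0.png

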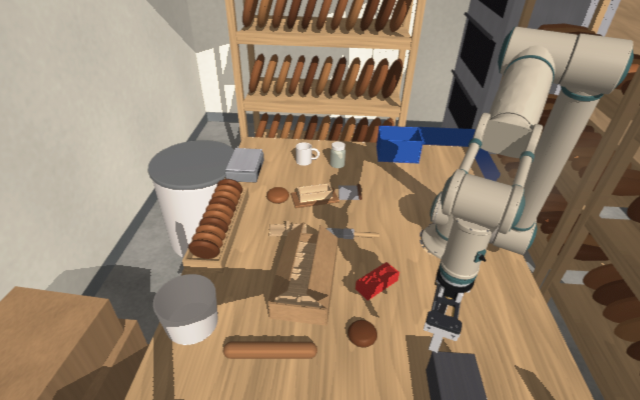

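Top view: the carton is at (250,198) with flaps half up, and crates are visible in its mouth. The stand is at (400,195), brown with a light tray. The lid is at (330,172), the brush at (329,245), and the scraper at (415,242). The red decoy crate at (252,273) is not meant. Next I take close views with the wrist camera.

```bash
cat > h.py <<'E'
from bench import bot
import numpy as np, cv2
from scipy.spatial.transform import Rotation as R
def cloud(n):
    ci=bot.camera_info(n); im,d=bot.capture(n)
    f=200/np.tan(np.radians(ci["fovy"]/2)); v,u=np.mgrid[:400,:640]
    P=np.stack([(u-ci["cx"])/f*d,(v-ci["cy"])/f*d,d],-1)@ci["pose"][:3,:3].T+ci["pose"][:3,3]
    P[d<=0]=np.nan
    return im,P
def down(yaw):  # tool z down, tool y (closing line) at world angle yaw (finger line direction)
    y=np.array([np.cos(yaw),np.sin(yaw),0]); z=np.array([0,0,-1.]); x=np.cross(y,z)
    return R.from_matrix(np.stack([x,y,z],1)).as_rotvec()
E
python3 - <<'E'
from h import *
ci=bot.camera_info("wrist"); T=np.eye(4); T[:3,:3]=R.from_rotvec(bot.get_eef_rot()).as_matrix(); T[:3,3]=bot.get_ee_pos()
print("cam in tool",np.round(np.linalg.inv(T)@ci["pose"],3),ci["fovy"])
im,P=cloud("top")
for n,(u,v) in dict(carton=(250,198),c_near=(250,228),c_l=(197,195),c_r=(302,195),stand=(400,195),lid=(330,172),loafb=(192,257),loafa=(392,150),brush=(329,245),scr=(415,242),red=(252,273),pin=(171,180),jar=(490,222),mug=(490,172)).items(): print(n,np.round(P[v,u],3))
E
```

```text
cam in tool [[-0.001 -0.965 -0.263  0.077]
 [ 1.    -0.001 -0.    -0.001]
 [ 0.    -0.263  0.965 -0.178]
 [ 0.     0.     0.     1.   ]] 60.79299785341483
carton [0.533 0.249 0.004]
c_near [ 0.435  0.249 -0.002]
c_l [0.547 0.424 0.002]
c_r [0.531 0.076 0.046]
stand [ 0.531 -0.237  0.017]
lid [ 0.61  -0.014  0.022]
loafb [0.342 0.422 0.036]
loafa [ 0.677 -0.216  0.032]
brush [ 0.374 -0.006  0.024]
scr [ 0.38  -0.279  0.007]
red [0.29  0.233 0.037]
pin [0.591 0.5   0.037]
jar [ 0.426 -0.485  0.107]
mug [ 0.604 -0.536  0.003]
```

Run:
```python
from h import *
from concurrent.futures import ThreadPoolExecutor
tiles=[]
for k,p in (("car",(0.50,0.25,0.36)),("std",(0.50,-0.18,0.36))):
    bot.move_to(p,down(np.pi/2)); bot.pause(0.3)
    im,P=cloud("wrist"); np.savez(k+".npz",im=im,P=P)
    cv2.imwrite(f"pics/{k}.png",im[:,:,::-1])
print(bot.get_joints(),bot.get_time())
im,P=cloud("top");np.savez("top.npz",im=im,P=P)
```

```text
[-4.75517905e-01  1.61924006e-01  1.28502380e+00  6.54784663e-05
  1.69464714e+00 -2.04727195e+00] 4.1
```

View pics/car.png

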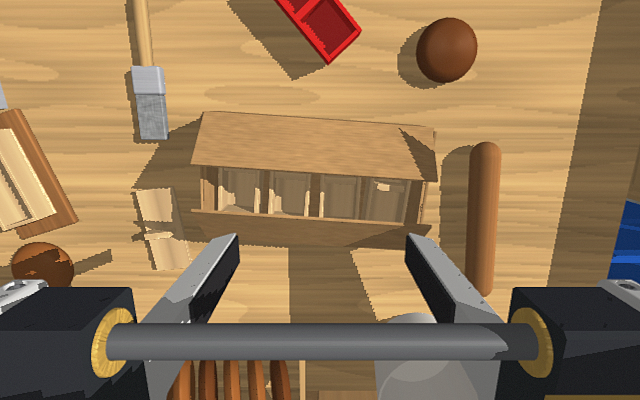

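View pics/std.png

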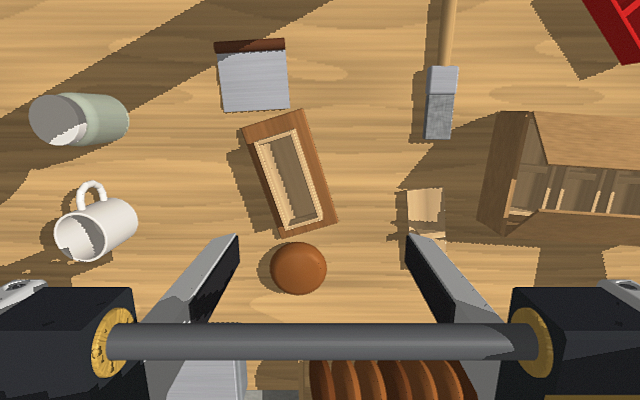

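Carton (wrist view): mouth at about u 200–430, v 165–225, with three or four crate bays visible; the near flap (toward the robot) hides part. Stand view: tray centre about (290,180), rotated roughly 20°; lid at (420,228). Now I fit poses from depth.

```bash
cat >> h.py <<'E'
def rect(P,box,zr):
    x0,x1,y0,y1=box; Q=P.reshape(-1,3); Q=Q[~np.isnan(Q[:,0])]
    m=(Q[:,0]>x0)&(Q[:,0]<x1)&(Q[:,1]>y0)&(Q[:,1]<y1)&(Q[:,2]>zr[0])&(Q[:,2]<zr[1]); Q=Q[m]
    if len(Q)<10: return None
    c,s,a=cv2.minAreaRect((Q[:,:2]*1000).astype(np.float32)); b=cv2.boxPoints((c,s,a))
    e=[b[1]-b[0],b[2]-b[1]]; e=max(e,key=np.linalg.norm); 
    ang=np.degrees(np.arctan2(e[1],e[0]))%180
    return np.round(c,1),np.round(sorted(s),1),round(float(ang),1),len(Q),round(float(np.median(Q[:,2])*1000),1)
E
python3 - <<'E'
from h import *
L=lambda k:np.load(k+".npz")["P"]
for k in ("std","top"):
    P=L(k)
    print(k,"tray",rect(P,(.42,.65,-.34,-.13),(.045,.056)))
    print(k,"plinth",rect(P,(.40,.65,-.36,-.13),(.009,.015)))
    print(k,"lid board",rect(P,(.52,.72,-.08,.05),(.010,.018)))
    print(k,"lid bar",rect(P,(.52,.72,-.08,.05),(.035,.045)))
for k in ("car","top","std"):
    P=L(k)
    print(k,"carton",rect(P,(.38,.70,.03,.45),(.070,.0755)))
    print(k,"carton endwalls",rect(P,(.38,.70,.03,.13),(.071,.078)),rect(P,(.38,.70,.37,.45),(.071,.078)))
P=L("car")
# carton section along x at y=.15,.25,.32: profile
for y in (.15,.25,.33):
    Q=P.reshape(-1,3);Q=Q[np.abs(Q[:,1]-y)<.004]; Q=Q[(Q[:,0]>.36)&(Q[:,0]<.72)]
    o=np.argsort(Q[:,0]);Q=Q[o][::max(1,len(Q)//25)];print(y,[(int(a*1000),int(b*1000)) for a,_,b in Q])
E
```

```text
std tray (array([ 527.4, -229.3]), array([ 60.3, 140. ]), 17.2, 1093, 48.8)
std plinth (array([ 543. , -225.1]), array([108.7, 225.3]), 14.1, 3689, 11.1)
std lid board (array([603. , -10.6]), array([ 60.4, 117.2]), 7.2, 1696, 12.9)
std lid bar (array([614.2,  -9.3]), array([10.6, 39.6]), 97.0, 144, 38.7)
top tray (array([ 517.6, -229.5]), array([ 60.7, 121.8]), 17.3, 182, 49.3)
top plinth (array([ 509.1, -231.2]), array([105. , 262.2]), 20.2, 529, 12.2)
top lid board (array([618.5, -28.7]), array([104.3, 145.7]), 7.1, 561, 14.2)
top lid bar (array([613.5,  -6.8]), array([11.7, 38.9]), 96.1, 38, 39.6)
car carton (array([524.7, 238.5]), array([178. , 316.4]), 85.9, 524, 73.9)
car carton endwalls (array([515.5, 102.5]), array([ 51.6, 178.9]), 0.1, 345, 74.6) (array([512.1, 392.8]), array([ 30.7, 137.9]), 6.2, 326, 74.5)
top carton (array([523.7, 239.5]), array([178.3, 318.1]), 86.2, 147, 73.2)
top carton endwalls (array([514.3,  99.8]), array([ 39.4, 177.8]), 174.8, 140, 75.1) (array([528.8, 396.8]), array([ 31.4, 169.6]), 7.6, 52, 74.9)
std carton (array([520.6, 173.1]), array([177.9, 
[... 313 characters left out ...]
 49), (568, 13), (574, 110), (584, 99), (600, 83), (651, 0), (672, -2), (690, 0), (712, 0)]
0.25 [(360, -1), (388, -3), (417, 0), (442, 82), (462, 101), (470, 106), (471, 470), (471, 470), (471, 473), (471, 473), (472, 470), (472, 473), (472, 473), (473, 473), (474, 473), (474, 472), (475, 473), (476, 473), (477, 472), (491, 126), (530, 50), (556, 49), (573, 118), (598, 91), (672, -2), (710, -2)]
0.33 [(360, -1), (374, -1), (388, -1), (403, -1), (417, 0), (431, -2), (443, 78), (453, 86), (464, 97), (465, 461), (465, 459), (466, 459), (474, 105), (484, 115), (493, 123), (502, 129), (535, 38), (559, 133), (567, 129), (576, 120), (585, 110), (595, 14), (615, 80), (667, -1), (690, 0), (710, -1)]
```

Poses (mm): stand (527,-229) yaw 17°, tray size matches 140x60. Lid (614,-9) yaw 7°. Carton (524,239) yaw -4°, size 178x316 fits. The flaps are at about 0.75 rad with a 55 mm gap between free edges, so I go in with closed fingers and push each one outward.

```bash
cat >> h.py <<'E'
CY=np.radians(-4.0); CC=np.array([.524,.239])
def cw(x,y,z): c,s=np.cos(CY),np.sin(CY); return [CC[0]+c*x-s*y,CC[1]+s*x+c*y,z]
E
python3 - <<'E'
from h import *
o=down(CY+np.pi/2)
bot.move_gripper(0.0,20)
bot.move_to(cw(0,0,.22),o); bot.move_l(cw(0,0,.10),.1)
for s in (-1,1):
    bot.move_l(cw(s*.06,0,.10),.1); bot.move_l(cw(s*.092,0,.10),.05); print(s,bot.get_contact_force(),bot.get_ee_pos())
    bot.move_l(cw(s*.06,0,.10),.1)
bot.move_l(cw(0,0,.36),.2)
bot.move_to(cw(-.02,0,.36),o); bot.pause(.3)
im,P=cloud("wrist"); np.savez("car2.npz",im=im,P=P); cv2.imwrite("pics/car2.png",im[:,:,::-1])
for y in (.15,.31):
    Q=P.reshape(-1,3);Q=Q[np.abs(Q[:,1]-y)<.004]; Q=Q[(Q[:,0]>.36)&(Q[:,0]<.72)&(Q[:,2]<.2)]
    Q=Q[np.argsort(Q[:,0])][::max(1,len(Q)//25)];print(y,[(int(a*1000),int(b*1000)) for a,_,b in Q])
for i in range(4):
    c=cw(0,(i-1.5)*.074,0)
    print(i,np.round(c,3),rect(P,(c[0]-.09,c[0]+.09,c[1]-.037,c[1]+.037),(.044,.056)), rect(P,(c[0]-.03,c[0]+.03,c[1]-.03,c[1]+.03),(.036,.0435)))
print(bot.get_time())
E
```

```text
-1 [-0.7047241  -0.02396434  0.71592256] [0.4315194  0.24542404 0.09999703]
1 [ 0.00793973 -0.00501731  0.4556957 ] [0.6166784  0.2325043  0.10014189]
0.15 [(360, 0), (384, 140), (390, 135), (396, 126), (403, 116), (411, 104), (419, 92), (429, 77), (440, 47), (457, 13), (480, 15), (508, 40), (534, 48), (553, 3), (563, 40), (571, 29), (579, 49), (597, 2), (602, 38), (602, 67), (610, 84), (618, 97), (625, 104), (632, 120), (638, 125), (644, 138)]
0.31 [(360, 0), (371, 0), (394, 140), (400, 138), (406, 129), (412, 121), (418, 111), (426, 98), (434, 86), (442, 74), (455, 3), (487, 4), (538, 2), (573, 2), (586, 3), (595, 2), (607, 1), (613, 24), (613, 14), (620, 79), (627, 91), (633, 102), (639, 111), (645, 120), (650, 127), (655, 139)]
0 [0.516 0.128 0.   ] (array([517.6, 128.2]), array([ 73.7, 172.2]), 180.0, 1394, 48.8) (array([518.5, 130.3]), array([54.6, 59.4]), 174.5, 282, 39.7)
1 [0.521 0.202 0.   ] (array([526.1, 201.8]), array([ 72.3, 165.7]), 0.2, 1215, 48.8) (array([522.8, 201.4]), array([47. , 58.5]), 175.2, 237, 39.9)
2 [0.527 0.276 0.   ] (array([533.9, 281.5]), array([ 73.3, 155.9]), 176.1, 1200, 48.7) (array([526.1, 273.6]), array([54.1, 58.5]), 178.5, 265, 39.9)
3 [0.532 0.35  0.   ] (array([542.3, 352.4]), array([ 71.9, 149. ]), 176.0, 1379, 48.7) (array([529.1, 346.2]), array([54.6, 60.2]), 174.5, 278, 39.9)
15.2417
```

View pics/car2.png

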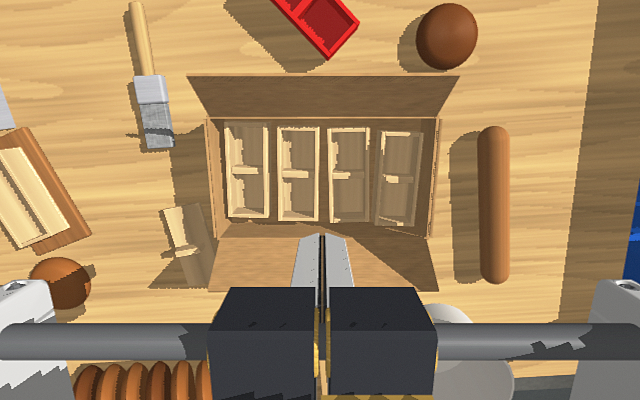

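Both flaps are at about 2.1–2.2 rad and all four crates are present (u 247, 298, 348, 398). The red one outside at (320,25) is the decoy. Now the first pick.

```bash
cat >> h.py <<'E'
SY=np.radians(17.2); SC=np.array([.5274,-.2293])
def sw(x,y,z): c,s=np.cos(SY),np.sin(SY); return [SC[0]+c*x-s*y,SC[1]+s*x+c*y,z]
def crates(P):
    c,s=np.cos(CY),np.sin(CY); Q=P.reshape(-1,3); Q=Q[~np.isnan(Q[:,0])]
    D=Q[:,:2]-CC; L=np.c_[c*D[:,0]+s*D[:,1],-s*D[:,0]+c*D[:,1],Q[:,2]]; out=[]
    for i in range(4):
        r=rect(np.where(np.isnan(L),0,L),(-.079,.079,(i-1.5)*.074-.036,(i-1.5)*.074+.036),(.0455,.053))
        out.append(None if r is None else (np.round(cw(*(r[0]/1000),0)[:2],4),r[1],round((r[2]+np.degrees(CY)+90)%180-90,1),r[3]))
    return out
def held(tag=None):
    T=R.from_rotvec(bot.get_eef_rot()).as_matrix(); p=np.array(bot.get_ee_pos())
    im,P=cloud("wrist"); Q=(P.reshape(-1,3)-p)@T; Q=Q[~np.isnan(Q[:,0])]
    m=(np.abs(Q[:,0])<.05)&(np.abs(Q[:,1])<.085)&(np.abs(Q[:,1])>.035)&(Q[:,2]>-.06)&(Q[:,2]<.03)
    Q=Q[m]
    if tag: cv2.imwrite(f"pics/{tag}.png",im[:,:,::-1])
    if len(Q)<50: return None
    z=np.percentile(Q[:,2],5); q=Q[np.abs(Q[:,2]-z)<.004]
    # near long edge: x max; ends
    L,Rr=q[q[:,1]<-.04],q[q[:,1]>.04]; f=lambda a:np.percentile(a[:,0],97) if len(a) else np.nan
    return dict(z=round(np.median(q[:,2])*1000,1),xl=round(f(L)*1000,1),xr=round(f(Rr)*1000,1),y0=round(np.percentile(q[:,1],1)*1000,1),y1=round(np.percentile(q[:,1],99)*1000,1),n=len(q))
E
python3 - <<'E'
from h import *
P=np.load("car2.npz")["P"]; C=crates(P)
for c in C: print(c)
(x,y),_,a,_=C[0]; yaw=np.radians(a)
for k in (0,np.pi):
    print(k,bot.ik([x,y,.16],down(yaw+k)),bot.ik(sw(-.018,0,.16),down(SY+k)))
E
```

```text
(array([0.5086, 0.1286]), array([ 60.2, 140.3]), np.float64(-5.8), 1140)
(array([0.5194, 0.2023]), array([ 60.1, 140.7]), np.float64(-4.8), 1080)
(array([0.5263, 0.2757]), array([ 59.3, 140. ]), np.float64(-2.0), 1051)
(array([0.5374, 0.3482]), array([ 60.4, 140. ]), np.float64(-5.8), 1114)
0 [ 1.14981545e-01  2.31090889e-01  1.68515827e+00 -8.88178420e-16
  1.22534350e+00  2.16210642e-01] [-5.54922609e-01  2.84966548e-01  1.60838462e+00 -4.44089210e-16
  1.24824149e+00 -8.55119240e-01]
3.141592653589793 None [-0.55492261  0.28496655  1.60838462  0.          1.24824149  2.28647341]
```

```bash
cat >> h.py <<'E'
def pick(c):
    (x,y),_,a,_=c; yaw=np.radians(a)
    bot.move_gripper(.45,35); bot.move_to([x,y,.15],down(yaw)); bot.move_l([x,y,.0195],.12)
    print("down",np.round(bot.get_contact_force(),1)); bot.move_gripper(0,35); print("grip",round(bot.get_grip_width(),3),round(bot.get_grasp_force(),1))
    bot.move_l([x,y,.13],.12)
E
python3 - <<'E'
from h import *
pick(crates(np.load("car2.npz")["P"])[0])
bot.pause(.2); print(held("held0"),bot.get_time())
bot.move_to(sw(-.018,0,.13),down(SY)); bot.pause(.3)
print(held("held1"),bot.get_grip_width(),bot.get_time())
E
```

```text
down [ 0.6 -0.8 -0.4]
grip 0.102 35.0
{'z': np.float64(-29.0), 'xl': np.float64(30.4), 'xr': np.float64(30.3), 'y0': np.float64(-70.0), 'y1': np.float64(68.9), 'n': 4881} 20.475
{'z': np.float64(-29.0), 'xl': np.float64(30.6), 'xr': np.float64(30.5), 'y0': np.float64(-70.3), 'y1': np.float64(68.5), 'n': 4886} 0.10003316616483866 22.1833
```

View pics/held1.png

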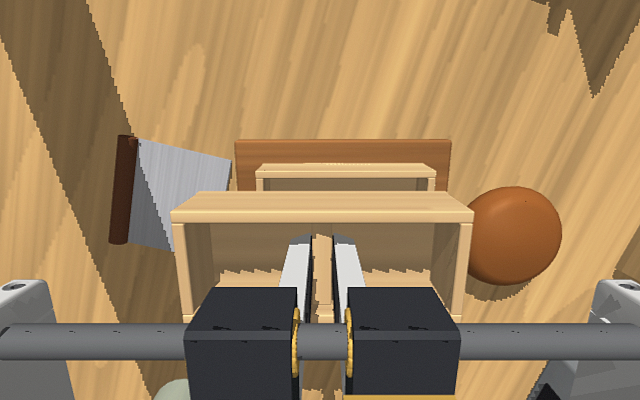

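The crate is held square and centred over the tray. I place it with a force check.

```bash
cat >> h.py <<'E'
def place(level,ofs):
    h=held(); print("held",h); dy=(h["xl"]+h["xr"])/2000-.0303; dyaw=np.arctan2(h["xr"]-h["xl"],110)  # lateral correction
    zt=.044+.04*(level-1)+.0155
    # tool x axis = stand +y
    q=lambda z:sw(ofs,-dy,z)
    bot.move_to(q(zt+.03),down(SY)); bot.move_l(q(zt+.008),.1); f0=np.array(bot.get_contact_force())
    for dz in (.004,.002,.001,0):
        bot.move_l(q(zt+dz),.03); f=np.array(bot.get_contact_force())-f0; print("z+%.0f"%(dz*1e3),np.round(f,1),end=" ")
        if f[2]>12: print("BLOCKED" if dz>.001 else "seated"); break
    print()
    return q,zt
def release(q,zt):
    bot.move_gripper(.4); p=bot.get_ee_pos(); bot.move_l([p[0],p[1],zt+.06],.15)
def stack(level,y_back=.0):
    # view from above
    bot.move_to(sw(0,-.05,.30+.04*level),down(SY)); bot.pause(.2); im,P=cloud("wrist")
    z=.044+.04*(level-1)+.046; r=rect(P,(.38,.68,-.36,-.11),(z-.005,z+.003))
    c=r[0]/1000-SC; print("stack",level,r,"local",np.round([c@[np.cos(SY),np.sin(SY)]*1e3,c@[-np.sin(SY),np.cos(SY)]*1e3],1))
    return im,P
E
python3 - <<'E'
from h import *
q,zt=place(1,-.018)
release(q,zt)
im,P=stack(1); cv2.imwrite("pics/st1.png",im[:,:,::-1]); print(bot.get_time())
E
```

```text
held {'z': np.float64(-29.0), 'xl': np.float64(30.6), 'xr': np.float64(30.5), 'y0': np.float64(-70.4), 'y1': np.float64(68.6), 'n': 4857}
z+4 [0.1 0.3 0.2] z+2 [ 0.   0.3 -0.4] z+1 [-0.2  0.3  0.3] z+0 [0.2 0.6 0.2] 
stack 1 (array([ 509.4, -235.2]), array([ 58.2, 140.1]), 17.2, 1529, 88.8) local [-18.9  -0.3]
26.25
```

View pics/st1.png

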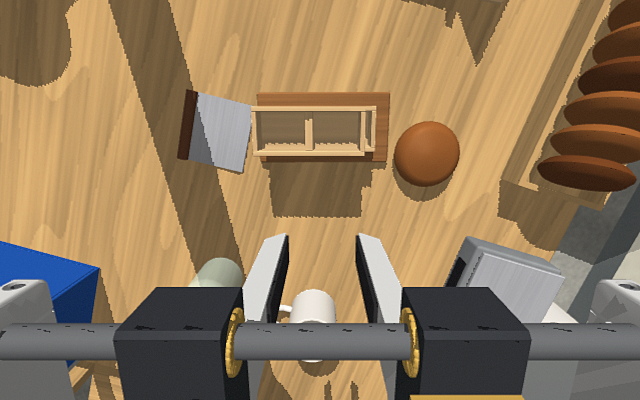

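Crate 1 is seated: rim at 90 mm and local offset (-19, 0). Next the other three, with guards after each step.

```bash
cat > loop.py <<'E'
from h import *
import sys
C=crates(np.load("car2.npz")["P"])
for i in map(int,sys.argv[1:]):
    lv=i+1
    # fresh look at the remaining crates
    bot.move_to(cw(.0,-.05,.33),down(CY)); bot.pause(.2); _,P=cloud("wrist"); c=crates(P)[i]; print(i,c,C[i])
    if c is None or np.linalg.norm(c[0]-C[i][0])>.004 or abs(c[1][1]-140)>3: c=C[i]
    pick(c); h=held()
    if h is None or abs(h["z"]+29)>2.5 or bot.get_grip_width()<.07: print("BAD PICK",h); break
    bot.move_l([*bot.get_ee_pos()[:2],max(.14,.06+.04*lv+.04)],.2)
    bot.move_to(sw(0 if lv%2==0 else -.018,0,.04*lv+.02+.04),down(SY)); bot.pause(.2); h=held()
    if h is None or abs(h["z"]+29)>2.5 or bot.get_grip_width()<.07 or abs(h["xl"]-h["xr"])>4: print("BAD HOLD",h,bot.get_grip_width()); break
    q,zt=place(lv,0 if lv%2==0 else -.018)
    if abs(bot.get_ee_pos()[2]-zt)>.0025: print("NOT SEATED",bot.get_ee_pos(),zt); break
    release(q,zt); stack(lv); print(bot.get_time())
E
python3 loop.py 1 2
```

```text
1 (array([0.5186, 0.2026]), array([ 60.4, 140.1]), np.float64(-5.0), 1278) (array([0.5194, 0.2023]), array([ 60.1, 140.7]), np.float64(-4.8), 1080)
down [ 0.5 -0.2 -0. ]
grip 0.11 35.0
held {'z': np.float64(-29.0), 'xl': np.float64(30.6), 'xr': np.float64(30.4), 'y0': np.float64(-70.4), 'y1': np.float64(68.5), 'n': 4949}
z+4 [ 0.2 -0.3  0. ] z+2 [ 0.7 -0.3  0.4] z+1 [ 1.  -0.2 -0.2] z+0 [0.9 0.2 0.5] 
stack 2 (array([ 526.7, -229.9]), array([ 58.2, 140. ]), 17.2, 1532, 128.8) local [-0.8 -0.4]
38.525
2 (array([0.5258, 0.2766]), array([ 60., 140.]), np.float64(-2.3), 1441) (array([0.5263, 0.2757]), array([ 59.3, 140. ]), np.float64(-2.0), 1051)
down [ 0.2 -1.2  0.3]
grip 0.106 35.0
held {'z': np.float64(-29.0), 'xl': np.float64(30.4), 'xr': np.float64(30.3), 'y0': np.float64(-70.4), 'y1': np.float64(68.5), 'n': 4919}
z+4 [-0.8 -0.4 -0.6] z+2 [-0.2  0.3  0.7] z+1 [ 0.  -0.8  0.6] z+0 [ 0.7 -0.7  1.2] 
stack 3 (array([ 509.2, -234.9]), array([ 59.4, 140.3]), 17.2, 1593, 168.8) local [-19.   0.]
51.35
```

```bash
python3 loop.py 3
```

```text
3 (array([0.5367, 0.3485]), array([ 60.4, 139.9]), np.float64(-5.9), 1709) (array([0.5374, 0.3482]), array([ 60.4, 140. ]), np.float64(-5.8), 1114)
down [-0.5  0.2  0.6]
grip 0.104 35.0
held {'z': np.float64(-29.0), 'xl': np.float64(30.6), 'xr': np.float64(30.5), 'y0': np.float64(-70.4), 'y1': np.float64(68.5), 'n': 4874}
z+4 [-0.2 -0.6  0.3] z+2 [-0.3 -0.5  0.7] z+1 [-1.3 -1.2  0.3] z+0 [-0.1 -0.5  1.5] 
stack 4 (array([ 526.5, -229.7]), array([ 59.5, 140.3]), 17.2, 1546, 208.8) local [-1.  -0.1]
64.7333
```

All four are stacked with local offsets (-19, -1, -19, -1). Now I fold the flaps shut.

Run:
```python
from h import *
o=down(CY); bot.move_gripper(0,20)
bot.move_to(cw(0,-.05,.33),o)
for s in (-1,1):
    bot.move_to(cw(s*.175,0,.30),o); bot.move_l(cw(s*.175,0,.092),.2)
    bot.move_l(cw(s*.095,0,.092),.12); bot.move_l(cw(s*.045,0,.092),.1); print(s,np.round(bot.get_contact_force(),1))
    bot.move_l(cw(s*.035,0,.081),.05); print(s,np.round(bot.get_contact_force(),1))
    bot.move_l(cw(s*.035,0,.25),.2)
bot.move_to(cw(-.03,-.0,.36),down(CY+np.pi/2)); bot.pause(.2); im,P=cloud("wrist"); cv2.imwrite("pics/shut.png",im[:,:,::-1])
for y in (.15,.33):
    Q=P.reshape(-1,3);Q=Q[np.abs(Q[:,1]-y)<.004]; Q=Q[(Q[:,0]>.40)&(Q[:,0]<.65)&(Q[:,2]<.2)]
    Q=Q[np.argsort(Q[:,0])][::max(1,len(Q)//20)];print(y,[(int(a*1000),int(b*1000)) for a,_,b in Q])
print(bot.get_time())
bot.move_to([.57,-.03,.33],down(np.pi/2)); bot.pause(.2); im,P=cloud("wrist"); cv2.imwrite("pics/lid.png",im[:,:,::-1])
B=(.48,.75,-.12,.09)
print(rect(P,B,(.010,.018)),rect(P,B,(.034,.045)))
```

```text
-1 [ 0.4 -0.3 -0.2]
-1 [-0.3  0.4  0.3]
1 [-0.8  0.9  0.3]
1 [ 0.6 -0.3  0.9]
0.15 [(400, 0), (412, 0), (424, -1), (432, 77), (440, 78), (450, 77), (460, 79), (469, 79), (478, 79), (487, 77), (497, 78), (507, 77), (523, 78), (533, 80), (539, 78), (549, 78), (562, 78), (572, 78), (584, 77), (596, 76), (642, 0)]
0.33 [(400, -2), (412, 0), (424, 0), (435, -1), (444, 77), (453, 78), (462, 78), (471, 78), (482, 79), (493, 79), (502, 78), (512, 79), (522, 77), (540, 79), (548, 78), (556, 77), (569, 76), (580, 78), (591, 78), (602, 77), (614, 78)]
78.6667
(array([590.1,  21.7]), array([ 90.3, 226. ]), 175.8, 3203, 13.0) (array([569.4,  56.7]), array([ 48.6, 177.7]), 151.5, 475, 38.9)
```

View pics/lid.png

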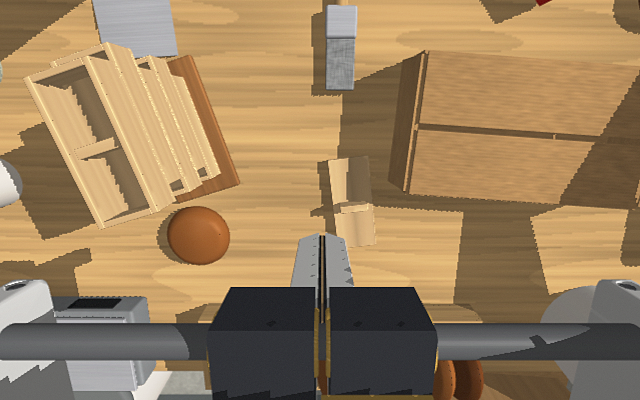

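The flaps lie flat (78 mm everywhere), and the lid is at (350,200). I refit it clear of the carton wall and pick it up.

Run:
```python
from h import *
import sys
def fit(P):
    B=(.48,.75,-.12,.045); a,b=rect(P,B,(.009,.018)),rect(P,B,(.034,.045)); print(a,b); return a,b
bot.move_to([.56,-.02,.33],down(np.pi/2)); _,P=cloud("wrist"); a,b=fit(P)
# second look with the gripper turned, camera on +y side
yaw=np.radians((b[2]-90+90)%180-90); x,y=b[0]/1000
bot.move_to([x,y-.04,.22],down(yaw)); bot.pause(.2); _,P=cloud("wrist"); a,b=fit(P)
if abs(b[1][1]-40)>3 or abs(b[1][0]-10)>4: sys.exit("check bar")
yaw=np.radians((b[2]-90+90)%180-90); x,y=b[0]/1000
if abs(a[1][1]-140)<3: yaw=np.radians((a[2]+90)%180-90)
print(x,y,np.degrees(yaw))
bot.move_gripper(.45,35); bot.move_to([x,y,.10],down(yaw)); bot.move_l([x,y,.017],.1)
print(np.round(bot.get_contact_force(),1)); bot.move_gripper(0,35); print(bot.get_grip_width(),bot.get_grasp_force())
bot.move_l([x,y,.15],.12); bot.pause(.2); print(held("lidheld"),bot.get_time())
```

```text
(array([631.7,  16.1]), array([ 59.8, 139.9]), 7.0, 2795, 13.0) (array([631.8,  16. ]), array([10.6, 39.6]), 96.8, 203, 38.9)
(array([631.4,  16.3]), array([ 58.9, 139.9]), 6.6, 6005, 12.9) (array([631.6,  16.5]), array([ 9.6, 39.7]), 96.9, 386, 38.8)
0.6316 0.0165 6.599999999999994
[ 0.2 -0.6 -0.7]
0.10325350235871704 34.9991512298584
{'z': np.float64(4.3), 'xl': np.float64(29.4), 'xr': np.float64(29.3), 'y0': np.float64(-69.8), 'y1': np.float64(68.2), 'n': 11370} 86.3417
```

The lid had been knocked about 3 cm; it was refitted there and is now held square. Next I place it on level 5, shifted like levels 1 and 3.

Run:
```python
from h import *
import sys
print(bot.get_time(),bot.get_ee_pos(),bot.get_grip_width())
p=bot.get_ee_pos(); bot.move_l([p[0],p[1],.29],.2)
bot.move_to(sw(-.018,0,.28),down(SY)); bot.pause(.2); h=held("lidover"); print(h,bot.get_grip_width())
if h is None or abs(h["z"]-4.3)>2.5 or bot.get_grip_width()<.07 or abs(h["xl"]-h["xr"])>4 or abs(h["xl"]-29.4)>3: sys.exit("BAD HOLD")
zt=.204+.017; f0=np.array(bot.get_contact_force())
for dz in (.008,.004,.002,.001,0):
    bot.move_l(sw(-.018,0,zt+dz),.05); f=np.array(bot.get_contact_force())-f0; print(dz,np.round(f,1))
    if f[2]>12: break
if dz>.001: sys.exit("BLOCKED")
bot.move_gripper(.4); bot.move_l(sw(-.018,0,zt+.08),.12)
bot.move_to(sw(0,-.05,.48),down(SY)); bot.pause(.3); im,P=cloud("wrist"); cv2.imwrite("pics/fin.png",im[:,:,::-1])
for nm,z in (("board",.218),("bar",.244)):
    r=rect(P,(.38,.68,-.36,-.11),(z-.005,z+.003)); c=r[0]/1000-SC
    print(nm,r,"local",np.round([c@[np.cos(SY),np.sin(SY)]*1e3,c@[-np.sin(SY),np.cos(SY)]*1e3],1))
im,_=cloud("side"); cv2.imwrite("pics/fin_side.png",im[:,:,::-1]); print(bot.get_time())
```

```text
86.3417 [0.63134867 0.01653036 0.14937831] 0.10346196157558851
{'z': np.float64(4.3), 'xl': np.float64(29.5), 'xr': np.float64(29.5), 'y0': np.float64(-70.0), 'y1': np.float64(68.0), 'n': 11365} 0.10304456386059799
0.008 [-0.2  0.4 -0.6]
0.004 [-0.2  1.5 -0.3]
0.002 [0.3 0.9 0.1]
0.001 [-0.3  0.8  0. ]
0 [-0.   0.8  0.3]
board (array([ 509.2, -234.8]), array([ 58.6, 140. ]), 17.2, 4965, 216.9) local [-19.    0.1]
bar (array([ 509.5, -235.3]), array([ 9.7, 38.9]), 106.7, 303, 242.8) local [-18.9  -0.4]
93.3083
```

View pics/fin_side.png

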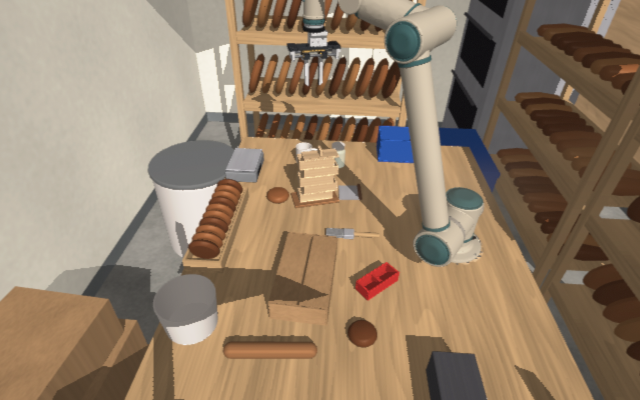

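The side view shows the staggered stack with the lid at (318,175), the carton shut at (305,275), everything else in place, and the arm clear.

```bash
python3 -c "
from bench import bot
print(bot.job_done(),bot.get_time())"
```

```text
the job is handed in; nothing more can be done
the job is handed in; nothing more can be done
```

The job is handed in at about 93 s: all four crates are stacked and staggered on the stand with the lid on top, each within about 3 mm of its place by camera, and both carton flaps lie flat; no verdict was shown.

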